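# Ease the swollen locker hatch and open the bottle

### The arm

A 7-joint arm with a two-finger parallel gripper is mounted at the origin on the work surface. World frame = base frame: x ahead of the robot, y to its left, z up, the work surface at z = 0. Lengths are in m, angles in degrees, forces in N, time in s.
With the tool pointing down it reaches from about 0.425 to 0.875 m from the base axis. Payload 4.7 kg.
Tool frame: the origin (TCP) lies at the very end of the fingers, on their centre line; the grasp point (between the pads) lies 19 mm behind it; x points along the fingers, z is the direction in which the jaws open and shut, and the axes are right-handed (so a half turn about x gives the same grasp; the last joint's range is limited). The gripper opens to 87 mm and grips with 3 to 60 N. Pads are 19 mm wide; open, the fingers measure 117 mm over their backs; the gripper's body (75 mm by 190 mm) begins 51 mm behind the grasp point.
Start: joints at [-72.76, 18.392, -4.016, 83.108, 1.295, 78.541, -3.26], TCP at [0.184, 0.623, 0.223] pointing down, gripper open.
Joint ranges: [-163.93, 163.93], [-17.29, 119.83], [-79.2, 71.16], [3.27, 140.29], [-89.18, 269.18], [5.43, 117.66], [-154.24, 154.24]. Speed limits (degrees/s): [147.25, 147.25, 180, 180, 180, 180, 180].

### API

Orientations are given as [roll, pitch, yaw] about the fixed x, y, z axes, in that order (R = Rz(yaw) Ry(pitch) Rx(roll)).
In Python, from cell import env gives the robot as it stands. The module is installed in compiled form; this text tells all that it offers.
- The arm moves only by the tool drive_tool, never from a script. Its argument "increments" is a list of rows, each a list of 2 entries, a list of its own where there are three numbers: the shift along the tool's x, y, z scaled (see below), then the turn, a rotation vector about the tool's x, y, z scaled (see below). In form: [[[dx, dy, dz], [wx, wy, wz]], ...]. A call has 1 to 10 rows; each row shifts and turns the commanded pose from where the row before left it, along the tool's axes as they then stand; what a row does not reach is not made up. The controller multiplies each number of a shift by 0.04 m and each number of a turn by 120 degrees. A row lasts 1/10 s, in which the tool goes at most 50 mm and 8.59 degrees, less where a joint would pass 70% of its speed; a pose out of reach is approached as far as the arm can. A call with a number of a shift or a turn outside -1 to 1 is refused whole. A call with a gripper value outside its range is refused whole. "hand" is the gripper's target within -1 to 1 (fully open at 1, half-way at 0, shut at -1), set as the call begins (left out, the last holds). The fingers move at their own pace and stop on an object; "squeeze" is the grip in N (left out, the last holds). Time passes only in rows, so rows that do not move let the fingers close. It gives the time, the measured TCP pose, the force and the opening at its end, in the units of the state.
- env.get_obs(): the state, without advancing time (a new reading comes with each control period).
- env.read_camera(name): name is "side" or "top"; returns a dict with "frame" (400x640x3 uint8, red, green, blue), "fx", "fy", "cx", "cy" (pixels), "distortion" ([k1, k2, p1, p2, k3] as OpenCV has them; the pictures are not rectified), "R" (3x3) and "t" (3): a world point X has camera coordinates R X + t. Camera axes: x right, y down, z forward; pixel columns grow to the right and rows downward; lengths in m; the calibration is good to about 2 mm. A picture is of the moment at which its call begins. There is no depth.
- env.sign_off(): hands the job in, once; it reports no verdict.
The state is a dict: "time_s": time; "qpos": joint angles; "joint_velocities": joint speeds; "effort": joint torques, N m; "tool_pos": TCP position; "tool_rot": TCP orientation; "force": force on the tool from outside, world axes, zero at the start; "wrist_torque": the same for the moment, N m; "grip_width": finger opening in m.
Only numpy, scipy, OpenCV 4.12 (cv2) and the standard library are available. Lean on these libraries where they do the work, as an engineer would, in place of code of your own. Each camera call takes 0.05 s, during which the arm holds its last target.

### The job

The bottle in the low locker has to be opened for refilling: slide the locker's swollen hatch open by its upright handle until you feel it start to bind, without forcing it, then ease it back about a centimetre so that it runs free and leave it open there. Unscrew the bottle's cap with a few short anticlockwise twists until it lifts off, and set it down in the steel dish without dropping it. Leave the funnel, the dispenser and the brush head standing where they are.

Things in the scene. Friction and masses are not known exactly. Their poses are not given: they have to be found in the camera images.
- case: the locker: pale painted MDF case, 260 mm (x) by 450 mm (y) by 145 mm high, fixed, turned up to 0.12 rad. Origin: centre of its underside; x away from the robot, y to the robot's left. Its +y half is an open well (inside 236 by 207 mm) holding the bottle; its -y half has a fixed deck. Two thin posts at x = 100, y = -217 and 217 mm carry the pipe
- pipe (a point): middle of the axis of a rigid white waste pipe over the locker, 40 mm thick, 520 mm long, along case y, at case x = 100 mm, 320 mm above the shelf. It stops a gripper coming straight down on the hatch handle; one leaning back towards the robot, 30 to 40 degrees from vertical, fingers pointing down and away from the robot, gets under it
- slide (a joint): how far the hatch is open, in m, 0 closed to 0.215; it grows towards the case's -y. About 3 N of friction; stays where left. Somewhere from 0.16 to 0.20 the swollen track starts to bind: resistance then rises by about 1 N per mm and pushes back; over 3 N of it is clearly felt, over 20 N is forcing. It must stay more than 0.14 open
- hatch: the sliding hatch with its handle: white painted panel 258 mm (x) by 212 mm (y) by 12 mm thick, underside 150 mm and top 162 mm above the shelf. Axes as the case; its origin is not on the panel: it lies at the case's origin when closed and moves with the hatch, and the panel's centre is 107 mm from it in y
- handle (a point): middle of the hatch's upright steel blade handle, at the height to grip: the blade is 14 mm thick (along case y), 70 mm long (along case x), 60 mm high, its foot at 162 mm and its top at 222 mm above the shelf; this point lies 198 mm above the shelf, at case x = 80 mm
- track: the two aluminium runner strips under the hatch's near and far edges, 440 mm long, on the case's rim 145 to 150 mm above the shelf; origin and axes as the case's
- bottle: clear glass bottle, body 84 mm across, fixed upright in the well at case x = -40 mm, y = 140 mm. Origin: on its axis, at the height of the seated cap's underside (111 mm above the shelf); axes as the case. The widest part of its shoulder begins 28 mm below this origin
- cap: grey ribbed plastic twist cap, 60 mm across, 32 mm high, 60 g, loose part, at the start seated on the bottle with its top 143 mm above the shelf. Origin: centre of its underside; z up. A thread lug holds it down until it is turned anticlockwise (from above) by about 170 to 205 degrees, in several grasps. It turns easily; do not pull before it is free
- cap_mark (a point): point on the cap's top rim, 30 mm from its axis along the cap's x, 32 mm above its underside, where the raised rib (22 mm long) on its top points. Its direction about the bottle's z, anticlockwise from the bottle's x: 20 to 60 degrees at the start; the cap lifts straight off only from about 225 to 315; stops end the turn near 320 and 18
- dish: round stainless steel dish, loose, 170 mm across the rim, flat floor 118 mm across, 26 mm high, floor 4 mm thick. Origin: centre of its underside
- funnel: turquoise plastic funnel standing mouth down, 100 mm across, 115 mm high. Bystander. Origin: centre of its underside
- dispenser: white plastic press-button dispenser, 72 mm across, 182 mm high. Bystander. Origin: centre of its underside
- brush: bristle toilet brush head standing up, about 95 mm across, 112 mm high. Bystander. Origin: centre of its underside

How it is judged:
By the outcome, as a careful person would: the job done as asked, in the order asked, and still so for the second after the job is handed in, with the robot touching nothing.
It also fails if it takes over 72 s, if anything falls off the work surface, if the arm or the gripper's body presses on something with over 40 N, if the wrist force passes 120 N, or if a joint passes its speed limit or range.

## Working session

There is one attempt and no reset: what is moved stays moved. The work goes in short steps, Python scripts to look and compute and a tool call to move; the robot and the scene stay as the last step left them, time stands still between calls to the robot, and variables do not carry over. Pictures are saved under pics/ and viewed, and the job is handed in when it is done.

Besides the shell and the picture viewer there is one more tool, called after "Call:" as name([rows], argument=value, ...), one row to a line, values as JSON. drive_tool: Moves the arm, as the interface text tells. Shifts and turns lie within -1 to 1; 1 stands for 0.04 m of shift or 120 degrees of turn. Its arguments: {"type":"object","properties":{"increments":{"type":"array"},"hand":{"type":"number"},"squeeze":{"type":"number"}},"required":["increments"]}

```bash
ls; mkdir -p pics; python3 - <<'E'
from cell import env
import cv2,pickle
print(env.get_obs())
d={}
for n in ("side","top"):
    c=env.read_camera(n); d[n]=c
    cv2.imwrite(f"pics/{n}0.png",c["frame"][:,:,::-1])
    print({k:v for k,v in c.items() if k!="frame"})
pickle.dump(d,open("cam0.pkl","wb"))
E
```

```text
pics
{'time_s': 0.0, 'qpos': array([-72.75990781,  18.43977946,  -4.01581544,  83.17536218,
         1.29433975,  78.54062592,  -3.2609912 ]), 'joint_velocities': array([ 0.04000978,  0.00173214,  0.04492337,  0.11460117,  0.03317032,
       -0.00047929,  0.0087784 ]), 'effort': array([ 2.12159898e-04, -4.91293752e+01, -4.03812155e-01, -3.12521875e+01,
       -6.38491334e-02,  4.38717962e-02,  1.94407862e-04]), 'tool_pos': array([0.18375689, 0.62290312, 0.22144936]), 'tool_rot': array([-177.39281194,   89.88932657, -103.8239978 ]), 'force': array([0.14407814, 0.64208302, 0.51482696]), 'wrist_torque': array([-0.05408947, -0.01595094,  0.02306079]), 'grip_width': 0.08702211118439218}
{'fx': 465.0306402697177, 'fy': 465.0306402697177, 'cx': 316.74252686071895, 'cy': 208.8491926584541, 'distortion': array([-0.00667294,  0.        ,  0.        ,  0.        ,  0.        ]), 'R': array([[-0.52185202, -0.8530299 , -0.00323483],
       [-0.8079596 ,  0.49548897, -0.31889178],
       [ 0.27362704, -0.1638007 , -0.94778561]]), 't': array([0.23630957, 0.58637721, 1.45830704])}
{'fx': 401.24776412528894, 'fy': 401.24776412528894, 'cx': 319.49273168793775, 'cy': 204.03245981657471, 'distortion': array([-0.03523859,  0.        ,  0.        ,  0.        ,  0.        ]), 'R': array([[-0.00349253, -0.99997123, -0.00673383],
       [-0.99789307,  0.00392138, -0.06476143],
       [ 0.06478597,  0.00649346, -0.99787805]]), 't': array([-0.06179471,  0.60991831,  1.38843029])}
```

View pics/side0.png

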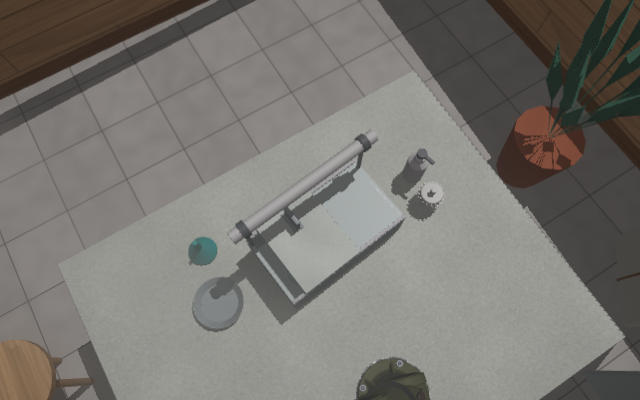

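View pics/top0.png

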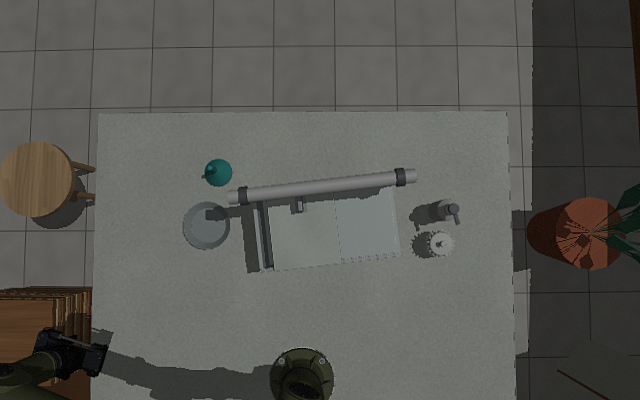

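```bash
python3 - <<'E'
import cv2,pickle
d=pickle.load(open("cam0.pkl","rb"))
f=d["top"]["frame"][140:290,180:480,::-1]; cv2.imwrite("pics/t0z.png",cv2.resize(f,None,fx=2.6,fy=2.6,interpolation=cv2.INTER_CUBIC))
f=d["side"]["frame"][120:340,180:450,::-1]; cv2.imwrite("pics/s0z.png",cv2.resize(f,None,fx=2.7,fy=2.7,interpolation=cv2.INTER_CUBIC))
E
```

```text
(no output)
```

View pics/t0z.png

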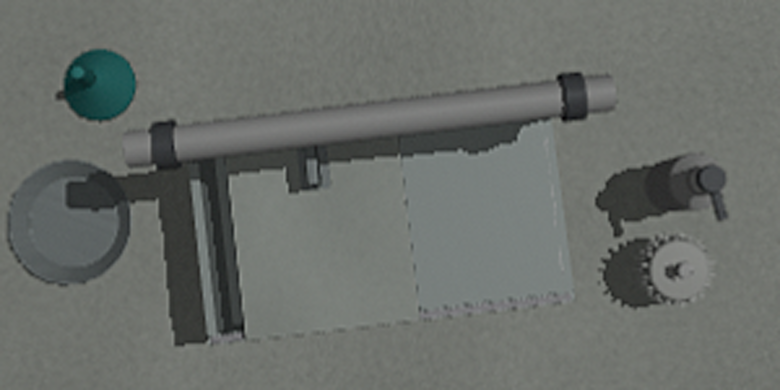

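View pics/s0z.png

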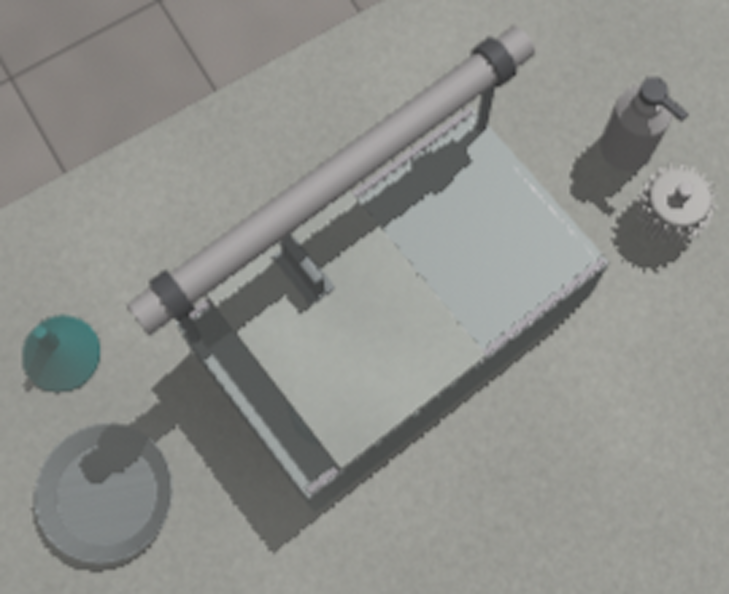

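```bash
cat > h.py <<'E'
import numpy as np,cv2,pickle
def ray(c,p):
    K=np.array([[c["fx"],0,c["cx"]],[0,c["fy"],c["cy"]],[0,0,1]])
    u=cv2.undistortPoints(np.array([[p]],float),K,np.array(c["distortion"])).ravel()
    R=np.array(c["R"]);t=np.array(c["t"])
    d=R.T@np.array([u[0],u[1],1]); return -R.T@t, d
def plane(c,p,z):
    o,d=ray(c,p); return o+d*(z-o[2])/d[2]
def tri(c1,p1,c2,p2):
    o1,d1=ray(c1,p1);o2,d2=ray(c2,p2)
    A=np.stack([d1,-d2],1); s=np.linalg.lstsq(A,o2-o1,rcond=None)[0]
    a=o1+s[0]*d1;b=o2+s[1]*d2; return (a+b)/2,np.linalg.norm(a-b)
def proj(c,X):
    K=np.array([[c["fx"],0,c["cx"]],[0,c["fy"],c["cy"]],[0,0,1]])
    R=np.array(c["R"]);t=np.array(c["t"])
    return cv2.projectPoints(np.array([X],float),cv2.Rodrigues(R)[0],t,K,np.array(c["distortion"]))[0].ravel()
E
python3 - <<'E'
from h import *
np.set_printoptions(precision=4,suppress=True)
d=pickle.load(open("cam0.pkl","rb")); T,S=d["top"],d["side"]
tp=lambda x,y:(180+x/2.6,140+y/2.6); sp=lambda x,y:(180+x/2.7,120+y/2.7)
for n,p,z in [("pipeL",tp(128,149),.32),("pipeR",tp(614,91),.32),("caseLN",tp(214,345),.145),("caseRN",tp(573,297),.145),("caseRF",tp(549,120),.145),
 ("hLN",tp(244,337),.162),("hRN",tp(418,321),.162),("hRF",tp(401,150),.162),("hLF?",tp(229,172),.162),("handTopL",tp(307,185),.222),("handTopR",tp(318,185),.222),("dish",tp(69,222),.026),("funnel",tp(98,86),.05),("disp",tp(708,178),.182),("brush",tp(681,270),.1)]:
    print(n,plane(T,p,z))
for n,p,z in [("S pipeL",sp(143,318),.32),("pipeR",sp(523,42),.32),("caseLN",sp(312,495),.145),("caseRN",sp(605,262),.145),("hLN",sp(343,465),.162),("hRN",sp(484,350),.162),("hRF",sp(383,228),.162),("handTopNear",sp(319,291),.222),("dish",sp(103,495),.026)]:
    print(n,plane(S,p,z))
E
```

```text
pipeL [0.6098 0.184  0.32  ]
pipeR [ 0.6698 -0.3344  0.32  ]
caseLN [0.3842 0.1171 0.145 ]
caseRN [ 0.441  -0.3209  0.145 ]
caseRF [ 0.6581 -0.2948  0.145 ]
hLN [0.3955 0.0785 0.162 ]
hRN [ 0.4141 -0.1308  0.162 ]
hRF [ 0.6203 -0.1116  0.162 ]
hLF? [0.5944 0.0973 0.162 ]
handTopL [ 0.5754 -0.001   0.222 ]
handTopR [ 0.5753 -0.0137  0.222 ]
dish [0.536  0.3312 0.026 ]
funnel [0.7166 0.2881 0.05  ]
disp [ 0.5837 -0.4776  0.182 ]
brush [ 0.4715 -0.4672  0.1   ]
S pipeL [0.6083 0.1767 0.32  ]
pipeR [ 0.6673 -0.3323  0.32  ]
caseLN [0.3855 0.1158 0.145 ]
caseRN [ 0.4391 -0.321   0.145 ]
hLN [0.3937 0.0699 0.162 ]
hRN [ 0.4217 -0.1362  0.162 ]
hRF [ 0.6087 -0.1151  0.162 ]
handTopNear [ 0.5651 -0.0038  0.222 ]
dish [0.5338 0.3298 0.026 ]
```

```bash
cat >> h.py <<'E'
from scipy.spatial.transform import Rotation as Ro
np.set_printoptions(precision=4,suppress=True)
YAW=np.radians(6.8); O=np.array([.5403,-.0865,0])
XC=np.array([np.cos(YAW),np.sin(YAW),0]);YC=np.array([-np.sin(YAW),np.cos(YAW),0]);ZZ=np.array([0,0,1.])
def case(x,y,z): return O+x*XC+y*YC+z*ZZ
def tocase(p): p=np.asarray(p)-O; return np.array([p@XC,p@YC,p[2]])
def Rob(o): return Ro.from_euler("xyz",o["tool_rot"],degrees=True).as_matrix()
def Rt(lean,zt):  # lean deg, fingers away from robot along case x; zt jaw axis (horizontal)
    zt=zt/np.linalg.norm(zt)
    xt=np.sin(np.radians(lean))*XC-np.cos(np.radians(lean))*ZZ
    xt=xt-(xt@zt)*zt; xt/=np.linalg.norm(xt)
    return np.stack([xt,np.cross(zt,xt),zt],1)
def plan(o,p,R,n):
    R0=Rob(o); p0=np.array(o["tool_pos"])
    w=Ro.from_matrix(R0.T@R).as_rotvec()/n
    M=sum(np.linalg.matrix_power(Ro.from_rotvec(w).as_matrix(),i) for i in range(n))
    d=np.linalg.solve(M,R0.T@(p-p0))
    print("n",n,"shift/0.04",(d/.04).round(4),"turn/120",(np.degrees(w)/120).round(4),"deg/row",np.degrees(np.linalg.norm(w)).round(2))
    return d,w
def brief(o):
    print("t",o["time_s"],"p",o["tool_pos"],"case",tocase(o["tool_pos"]),"F",o["force"],"Fcase",np.array([o["force"]@XC,o["force"]@YC]),"grip",o["grip_width"],"q",np.array(o["qpos"]).round(1))
E
python3 - <<'E'
from h import *
from cell import env
o=env.get_obs(); print(Rob(o))
for s in (1,-1):
    R=Rt(35,s*YC); print(s); 
    g=case(.08,.076,.198); tcp=g+.019*R[:,0]; pre=tcp-.15*R[:,0]
    print(tcp,pre); plan(o,pre,R,20)
E
```

```text
[[-0.0004 -0.9592  0.2829]
 [-0.0017  0.2829  0.9592]
 [-1.     -0.0001 -0.0018]]
1
[ 0.6216 -0.0003  0.1824] [ 0.5361 -0.0105  0.3053]
n 20 shift/0.04 [ 0.0337 -0.5373 -0.747 ] turn/120 [-0.0094 -0.003  -0.0144] deg/row 2.09
-1
[ 0.6216 -0.0003  0.1824] [ 0.5361 -0.0105  0.3053]
n 20 shift/0.04 [-0.3168 -1.0556  0.6474] turn/120 [ 0.0626 -0.0198  0.0041] deg/row 7.89
```

Call:
drive_tool([
  [[0.034, -0.537, -0.747], [-0.0094, -0.003, -0.0144]],
  [[0.034, -0.537, -0.747], [-0.0094, -0.003, -0.0144]],
  [[0.034, -0.537, -0.747], [-0.0094, -0.003, -0.0144]],
  [[0.034, -0.537, -0.747], [-0.0094, -0.003, -0.0144]],
  [[0.034, -0.537, -0.747], [-0.0094, -0.003, -0.0144]],
  [[0.034, -0.537, -0.747], [-0.0094, -0.003, -0.0144]],
  [[0.034, -0.537, -0.747], [-0.0094, -0.003, -0.0144]],
  [[0.034, -0.537, -0.747], [-0.0094, -0.003, -0.0144]],
  [[0.034, -0.537, -0.747], [-0.0094, -0.003, -0.0144]],
  [[0.034, -0.537, -0.747], [-0.0094, -0.003, -0.0144]],
], hand=1)

```text
time_s: 1.1
tool_pos: [0.3351, 0.2872, 0.2317]
tool_rot: [-84.4, 72.4, 0.7]
force: [-13.6, -10.2, 26.1]
grip_width: 0.0867
```

Call:
drive_tool([
  [[0.034, -0.537, -0.747], [-0.0094, -0.003, -0.0144]],
  [[0.034, -0.537, -0.747], [-0.0094, -0.003, -0.0144]],
  [[0.034, -0.537, -0.747], [-0.0094, -0.003, -0.0144]],
  [[0.034, -0.537, -0.747], [-0.0094, -0.003, -0.0144]],
  [[0.034, -0.537, -0.747], [-0.0094, -0.003, -0.0144]],
  [[0.034, -0.537, -0.747], [-0.0094, -0.003, -0.0144]],
  [[0.034, -0.537, -0.747], [-0.0094, -0.003, -0.0144]],
  [[0.034, -0.537, -0.747], [-0.0094, -0.003, -0.0144]],
  [[0.034, -0.537, -0.747], [-0.0094, -0.003, -0.0144]],
])

```text
time_s: 2.0
tool_pos: [0.5532, 0.0614, 0.2793]
tool_rot: [-92.3, 59.5, 2.7]
force: [0.2, 0.8, -0.8]
grip_width: 0.0871
```

```bash
python3 - <<'E'
from h import *
from cell import env
o=env.get_obs(); brief(o); print(Rob(o))
R=Rt(35,YC);g=case(.08,.076,.198); tcp=g+.019*R[:,0]; pre=tcp-.15*R[:,0]
plan(o,pre,R,3); plan(o,tcp,R,8)
d={n:env.read_camera(n) for n in("side","top")}
pickle.dump(d,open("cam1.pkl","wb"))
f=d["top"]["frame"][140:290,180:480,::-1]; cv2.imwrite("pics/t1z.png",cv2.resize(f,None,fx=2.6,fy=2.6,interpolation=cv2.INTER_CUBIC))
f=d["side"]["frame"][120:340,180:450,::-1]; cv2.imwrite("pics/s1z.png",cv2.resize(f,None,fx=2.7,fy=2.7,interpolation=cv2.INTER_CUBIC))
E
```

```text
t 2.0 p [0.5532 0.0614 0.2793] case [0.0303 0.1453 0.2793] F [ 0.185   0.7555 -0.7839] Fcase [0.2732 0.7283] grip 0.08706265100584695 q [-11.5 -16.6  -0.6 118.    6.2  48.6  79.9]
[[ 0.5075 -0.8579 -0.0809]
 [ 0.0237 -0.0799  0.9965]
 [-0.8613 -0.5077 -0.0202]]
n 3 shift/0.04 [-0.2815  0.0566 -0.5856] turn/120 [-0.0033 -0.0059 -0.0125] deg/row 1.71
n 8 shift/0.04 [ 0.3617  0.0002 -0.2092] turn/120 [-0.0012 -0.0022 -0.0047] deg/row 0.64
```

View pics/s1z.png

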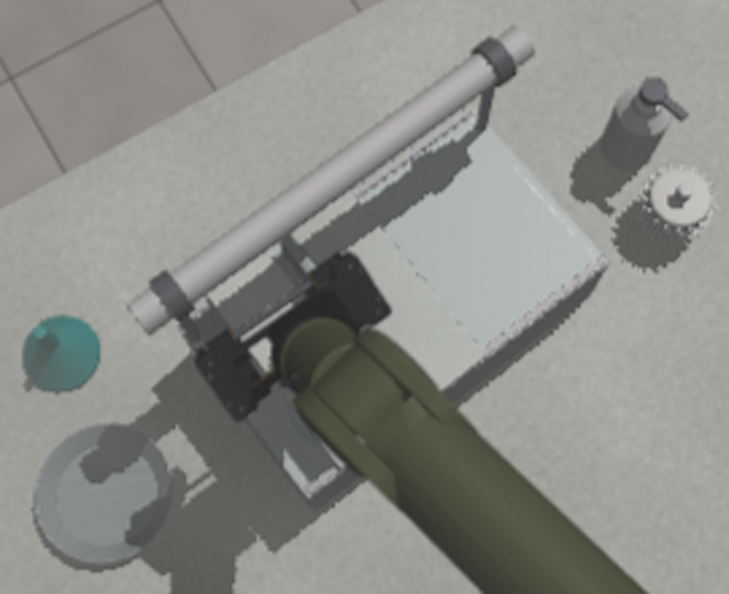

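```bash
python3 - <<'E'
from h import *
from cell import env
o=env.get_obs()
R=Rt(35,YC);g=case(.08,.076,.198); tcp=g+.019*R[:,0]
plan(o,tcp-.11*R[:,0],R,4)
E
```

```text
n 4 shift/0.04 [ 0.0401  0.0354 -0.4104] turn/120 [-0.0033 -0.0048 -0.0093] deg/row 1.31
```

Call:
drive_tool([
  [[0.04, 0.035, -0.41], [-0.003, -0.005, -0.009]],
  [[0.04, 0.035, -0.41], [-0.003, -0.005, -0.009]],
  [[0.04, 0.035, -0.41], [-0.003, -0.005, -0.009]],
  [[0.04, 0.035, -0.41], [-0.003, -0.005, -0.009]],
  [[0, 0, 0], [0, 0, 0]],
])

```text
time_s: 2.6
tool_pos: [0.5639, -0.0045, 0.2685]
tool_rot: [-89.6, 55.6, 7.3]
force: [-0.2, -0.4, -0.4]
grip_width: 0.0866
```

```bash
python3 - <<'E'
from h import *
from cell import env
o=env.get_obs(); brief(o)
R=Rt(35,YC);g=case(.08,.076,.198); tcp=g+.019*R[:,0]
plan(o,tcp,R,6)
d={n:env.read_camera(n) for n in("side","top")}
f=d["side"]["frame"][180:260,240:340,::-1]; cv2.imwrite("pics/s2z.png",cv2.resize(f,None,fx=7,fy=7,interpolation=cv2.INTER_CUBIC))
E
```

```text
t 2.6 p [ 0.5639 -0.0045  0.2685] case [0.0332 0.0786 0.2685] F [-0.1788 -0.4164 -0.3744] Fcase [-0.2269 -0.3923] grip 0.08663596612275226 q [ 10.1 -17.2  -7.7 121.1 -11.2  42.5 104.9]
n 6 shift/0.04 [ 0.4319  0.0059 -0.0119] turn/120 [-0.      0.0004 -0.0009] deg/row 0.11
```

View pics/s2z.png

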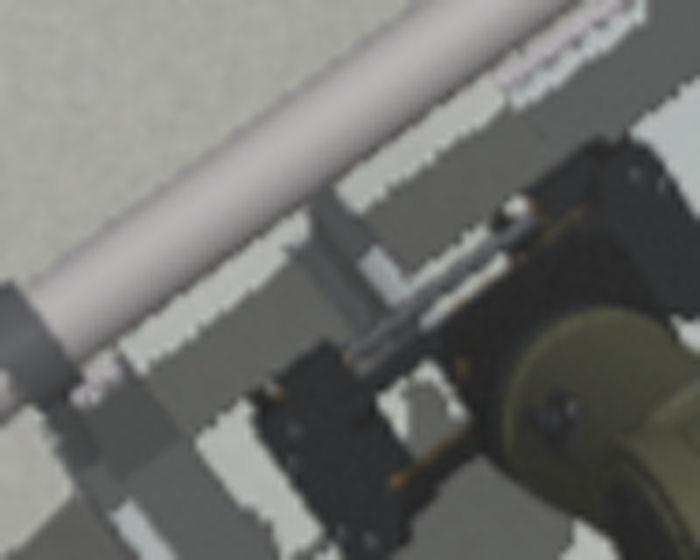

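Call:
drive_tool([
  [[0.43, 0.005, -0.012], [0, 0, 0]],
  [[0.43, 0.005, -0.012], [0, 0, 0]],
  [[0.43, 0.005, -0.012], [0, 0, 0]],
  [[0.43, 0.005, -0.012], [0, 0, 0]],
  [[0.43, 0.005, -0.012], [0, 0, 0]],
  [[0.43, 0.005, -0.012], [0, 0, 0]],
  [[0, 0, 0], [0, 0, 0]],
])

```text
time_s: 3.4
tool_pos: [0.6215, 0.0053, 0.1819]
tool_rot: [-89.6, 55.7, 7.8]
force: [0.3, -0.4, -0.5]
grip_width: 0.0873
```

```bash
python3 - <<'E'
from h import *
from cell import env
o=env.get_obs(); brief(o)
R=Rt(35,YC);g=case(.08,.076,.198); tcp=g+.019*R[:,0]
plan(o,tcp,R,1)
d={n:env.read_camera(n) for n in("side","top")}
f=d["side"]["frame"][180:260,240:340,::-1]; cv2.imwrite("pics/s3z.png",cv2.resize(f,None,fx=7,fy=7,interpolation=cv2.INTER_CUBIC))
E
```

```text
t 3.4 p [0.6215 0.0053 0.1819] case [0.0915 0.0815 0.1819] F [ 0.2743 -0.3706 -0.5292] Fcase [ 0.2285 -0.4004] grip 0.08734879697625307 q [  9.2  -5.1  -9.3 121.5 -10.1  29.8 104.3]
n 1 shift/0.04 [-0.0203  0.0064 -0.1381] turn/120 [ 0.0028  0.0045 -0.0062] deg/row 0.98
```

View pics/s3z.png

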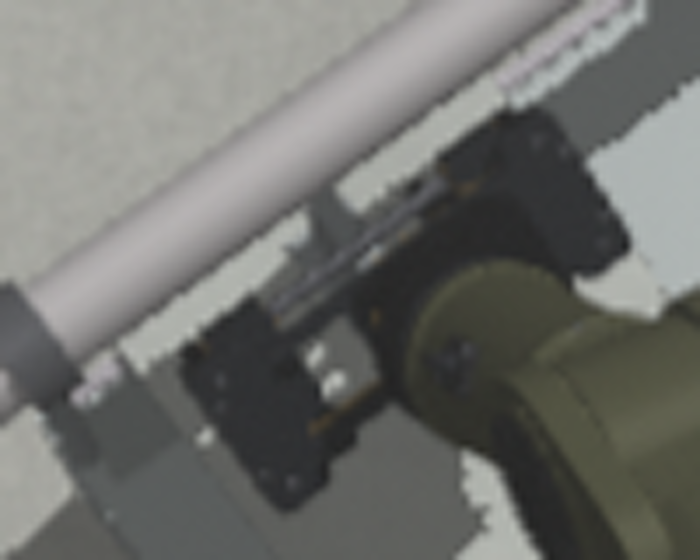

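Call:
drive_tool([
  [[-0.02, 0, -0.13], [0, 0.0045, 0]],
  [[0, 0, 0], [0, 0, 0]],
  [[0, 0, 0], [0, 0, 0]],
  [[0, 0, 0], [0, 0, 0]],
  [[0, 0, 0], [0, 0, 0]],
  [[0, 0, 0], [0, 0, 0]],
], hand=-1, squeeze=20)

```text
time_s: 4.1
tool_pos: [0.6225, -0.0027, 0.1852]
tool_rot: [-90.5, 55.5, 6.5]
force: [0.1, -0.0, -0.1]
grip_width: 0.0472
```

```bash
python3 - <<'E'
from h import *
from cell import env
o=env.get_obs(); brief(o); print(Rob(o).T@YC)
E
```

```text
t 4.1 p [ 0.6225 -0.0027  0.1852] case [0.0915 0.0735 0.1852] F [ 0.1321 -0.0463 -0.0885] Fcase [ 0.1257 -0.0616] grip 0.04721524489033995 q [  9.6  -5.3  -9.1 121.4  -9.4  29.8 103.9]
[-0.0032 -0.0039  1.    ]
```

Call:
drive_tool([
  [[0, 0, 0], [0, 0, 0]],
  [[0, 0, 0], [0, 0, 0]],
  [[0, 0, 0], [0, 0, 0]],
  [[0, 0, 0], [0, 0, 0]],
  [[0, 0, 0], [0, 0, 0]],
  [[0, 0, 0], [0, 0, 0]],
  [[0, 0, 0], [0, 0, 0]],
])

```text
time_s: 4.8
tool_pos: [0.6225, -0.0026, 0.185]
tool_rot: [-90.4, 55.5, 6.5]
force: [0.3, 0.0, -0.7]
grip_width: 0.0138
```

```bash
python3 - <<'E'
from h import *
from cell import env
o=env.get_obs(); brief(o); print(Rob(o).T@YC)
E
```

```text
t 4.8 p [ 0.6225 -0.0026  0.185 ] case [0.0916 0.0735 0.185 ] F [ 0.2834  0.0468 -0.723 ] Fcase [0.2869 0.0129] grip 0.013782598470320618 q [  9.6  -5.3  -9.1 121.4  -9.4  29.8 103.9]
[-0.003  -0.0035  1.    ]
```

Call:
drive_tool([
  [[0, 0, -0.15], [0, 0, 0]],
  [[0, 0, -0.3], [0, 0, 0]],
  [[0, 0, -0.4], [0, 0, 0]],
  [[0, 0, -0.4], [0, 0, 0]],
  [[0, 0, -0.4], [0, 0, 0]],
  [[0, 0, -0.4], [0, 0, 0]],
  [[0, 0, -0.3], [0, 0, 0]],
  [[0, 0, -0.2], [0, 0, 0]],
  [[0, 0, -0.1], [0, 0, 0]],
  [[0, 0, 0], [0, 0, 0]],
])

```text
time_s: 5.8
tool_pos: [0.6347, -0.1089, 0.185]
tool_rot: [-90.5, 55.6, 6.4]
force: [-2.6, -1.0, -1.0]
grip_width: 0.0141
```

```bash
cat > b.py <<'E'
from h import *
from cell import env
o=env.get_obs(); brief(o); print(Rob(o).T@YC)
E
python3 b.py
```

```text
t 5.8 p [ 0.6347 -0.1089  0.185 ] case [ 0.0911 -0.0334  0.185 ] F [-2.5933 -1.0305 -0.9905] Fcase [-2.6971 -0.7162] grip 0.014135870422976572 q [ 13.7  -1.6   0.  118.  -21.2  32.6 125.5]
[-0.0038 -0.0031  1.    ]
```

Call:
drive_tool([
  [[0, 0, -0.07], [0, 0, 0]],
  [[0, 0, -0.07], [0, 0, 0]],
  [[0, 0, -0.07], [0, 0, 0]],
])

```text
time_s: 6.1
tool_pos: [0.6355, -0.1153, 0.1851]
tool_rot: [-90.4, 55.6, 6.6]
force: [-5.8, 2.6, 1.2]
grip_width: 0.0136
```

Call:
drive_tool([
  [[0, 0, -0.07], [0, 0, 0]],
  [[0, 0, -0.07], [0, 0, 0]],
])

```text
time_s: 6.3
tool_pos: [0.6361, -0.1208, 0.185]
tool_rot: [-90.4, 55.6, 6.7]
force: [-5.0, 2.7, 0.4]
grip_width: 0.0139
```

Call:
drive_tool([
  [[0, 0, -0.05], [0, 0, 0]],
  [[0, 0, -0.05], [0, 0, 0]],
])

```text
time_s: 6.5
tool_pos: [0.6366, -0.1248, 0.185]
tool_rot: [-90.4, 55.6, 6.6]
force: [-6.4, 3.0, 1.2]
grip_width: 0.0137
```

```bash
python3 b.py
```

```text
t 6.5 p [ 0.6366 -0.1248  0.185 ] case [ 0.0911 -0.0494  0.185 ] F [-6.3965  3.0159  1.2381] Fcase [-5.9944  3.7521] grip 0.013681880198371304 q [ 14.6  -0.7   1.1 117.1 -23.   33.4 128.7]
[-0.0015 -0.0047  1.    ]
```

Call:
drive_tool([
  [[-0.014, 0.02, -0.05], [0, 0, 0]],
  [[0, 0, -0.05], [0, 0, 0]],
])

```text
time_s: 6.7
tool_pos: [0.637, -0.1283, 0.1851]
tool_rot: [-90.4, 55.5, 6.7]
force: [2.5, 4.5, -3.8]
grip_width: 0.0142
```

Call:
drive_tool([
  [[-0.014, 0.02, -0.05], [0, 0, 0]],
])

```text
time_s: 6.8
tool_pos: [0.6371, -0.1302, 0.1852]
tool_rot: [-90.4, 55.4, 6.6]
force: [16.4, 4.1, -12.4]
grip_width: 0.0142
```

Call:
drive_tool([
  [[0, 0, -0.05], [0, 0, 0]],
])

```text
time_s: 6.9
tool_pos: [0.6373, -0.132, 0.1851]
tool_rot: [-90.4, 55.5, 6.7]
force: [8.8, 3.2, -9.1]
grip_width: 0.0142
```

```bash
python3 b.py
```

```text
t 6.9 p [ 0.6373 -0.132   0.1851] case [ 0.091  -0.0566  0.1851] F [ 8.793   3.2373 -9.0891] Fcase [9.1144 2.1734] grip 0.014210131229268959 q [ 15.1  -0.4   1.6 116.8 -23.9  33.6 130.2]
[-0.0014 -0.0053  1.    ]
```

Call:
drive_tool([
  [[0.01, -0.014, -0.05], [0, 0, 0]],
])

```text
time_s: 7.0
tool_pos: [0.6377, -0.1343, 0.1851]
tool_rot: [-90.4, 55.5, 6.7]
force: [0.0, 2.9, -3.2]
grip_width: 0.0139
```

Call:
drive_tool([
  [[0, 0, -0.05], [0, 0, 0]],
])

```text
time_s: 7.1
tool_pos: [0.6379, -0.1366, 0.1851]
tool_rot: [-90.4, 55.5, 6.6]
force: [5.9, 3.7, -5.8]
grip_width: 0.0142
```

Call:
drive_tool([
  [[0, 0, -0.05], [0, 0, 0]],
])

```text
time_s: 7.2
tool_pos: [0.6381, -0.1385, 0.1851]
tool_rot: [-90.4, 55.5, 6.6]
force: [5.0, 5.3, -5.8]
grip_width: 0.014
```

```bash
python3 b.py
```

```text
t 7.2 p [ 0.6381 -0.1385  0.1851] case [ 0.091  -0.0632  0.1851] F [ 5.0092  5.2614 -5.7852] Fcase [5.5969 4.6313] grip 0.013955579467825413 q [ 15.4  -0.    2.  116.4 -24.4  33.9 131.2]
[-0.0016 -0.0048  1.    ]
```

Call:
drive_tool([
  [[0, 0, -0.04], [0, 0, 0]],
])

```text
time_s: 7.3
tool_pos: [0.6382, -0.1397, 0.1851]
tool_rot: [-90.4, 55.5, 6.7]
force: [4.5, 5.9, -5.9]
grip_width: 0.0141
```

Call:
drive_tool([
  [[0, 0, -0.04], [0, 0, 0]],
])

```text
time_s: 7.4
tool_pos: [0.6384, -0.1407, 0.1851]
tool_rot: [-90.3, 55.5, 6.8]
force: [3.4, 6.8, -4.3]
grip_width: 0.0137
```

```bash
python3 b.py
```

```text
t 7.4 p [ 0.6384 -0.1407  0.1851] case [ 0.091  -0.0655  0.1851] F [ 3.3851  6.8207 -4.2766] Fcase [4.1689 6.3719] grip 0.013684146317857466 q [ 15.6   0.1   2.1 116.3 -24.7  34.1 131.7]
[-0.0002 -0.0052  1.    ]
```

Call:
drive_tool([
  [[0, 0, -0.04], [0, 0, 0]],
])

```text
time_s: 7.5
tool_pos: [0.6385, -0.1418, 0.1851]
tool_rot: [-90.3, 55.5, 6.9]
force: [1.5, 8.4, -3.4]
grip_width: 0.0141
```

Call:
drive_tool([
  [[0, 0, -0.04], [0, 0, 0]],
])

```text
time_s: 7.6
tool_pos: [0.6386, -0.1429, 0.1851]
tool_rot: [-90.2, 55.6, 6.9]
force: [2.8, 9.5, -3.2]
grip_width: 0.0137
```

```bash
python3 b.py
```

```text
t 7.6 p [ 0.6386 -0.1429  0.1851] case [ 0.091  -0.0676  0.1851] F [ 2.7671  9.5119 -3.1751] Fcase [3.8739 9.1174] grip 0.0136933214032855 q [ 15.7   0.3   2.3 116.1 -25.   34.3 132.3]
[ 0.0012 -0.0058  1.    ]
```

Call:
drive_tool([
  [[0, 0, 0.06], [0, 0, 0]],
  [[0, 0, 0.06], [0, 0, 0]],
  [[0, 0, 0.06], [0, 0, 0]],
  [[0, 0, 0.06], [0, 0, 0]],
  [[0, 0, 0.05], [0, 0, 0]],
  [[0, 0, 0], [0, 0, 0]],
])

```text
time_s: 8.2
tool_pos: [0.6378, -0.1354, 0.1851]
tool_rot: [-90.6, 55.5, 6.3]
force: [9.2, -0.7, -9.6]
grip_width: 0.0138
```

```bash
python3 b.py
```

```text
t 8.2 p [ 0.6378 -0.1354  0.1851] case [ 0.091  -0.0601  0.1851] F [ 9.2209 -0.7029 -9.5723] Fcase [ 9.0728 -1.7898] grip 0.013829556250136826 q [ 15.1  -0.3   1.8 116.7 -23.8  33.6 130.3]
[-0.0047 -0.0038  1.    ]
```

Call:
drive_tool([
  [[0.008, -0.011, 0.05], [0, 0, 0]],
  [[0, 0, 0.04], [0, 0, 0]],
  [[0, 0, 0], [0, 0, 0]],
])

```text
time_s: 8.5
tool_pos: [0.6374, -0.1324, 0.1851]
tool_rot: [-90.6, 55.5, 6.3]
force: [6.6, -2.1, -7.3]
grip_width: 0.0141
```

```bash
python3 b.py
```

```text
t 8.5 p [ 0.6374 -0.1324  0.1851] case [ 0.091  -0.0571  0.1851] F [ 6.621  -2.1289 -7.3303] Fcase [ 6.3224 -2.8979] grip 0.014108353106695525 q [ 15.   -0.5   1.6 116.9 -23.5  33.5 129.7]
[-0.0051 -0.0035  1.    ]
```

Call:
drive_tool([
  [[0, 0, 0], [0, 0, 0]],
  [[0, 0, 0], [0, 0, 0]],
  [[0, 0, 0], [0, 0, 0]],
  [[0, 0, 0], [0, 0, 0]],
  [[-0.2, 0, 0], [0, 0, 0]],
  [[-0.4, 0, 0], [0, 0, 0]],
  [[-0.5, 0, 0], [0, 0, 0]],
  [[-0.5, 0, 0], [0, 0, 0]],
  [[-0.4, 0, 0], [0, 0, 0]],
], hand=1)

```text
time_s: 9.4
tool_pos: [0.5918, -0.1365, 0.2535]
tool_rot: [-90.6, 55.4, 6.4]
force: [0.8, 0.0, -0.5]
grip_width: 0.078
```

```bash
python3 b.py;  python3 - <<'E'
from h import *
from cell import env
d={n:env.read_camera(n) for n in("side","top")}
pickle.dump(d,open("cam4.pkl","wb"))
f=d["top"]["frame"][140:290,180:480,::-1]; cv2.imwrite("pics/t4z.png",cv2.resize(f,None,fx=2.6,fy=2.6,interpolation=cv2.INTER_CUBIC))
f=d["side"]["frame"][200:310,220:360,::-1]; cv2.imwrite("pics/s4z.png",cv2.resize(f,None,fx=5,fy=5,interpolation=cv2.INTER_CUBIC))
E
```

```text
t 9.4 p [ 0.5918 -0.1365  0.2535] case [ 0.0452 -0.0558  0.2535] F [ 0.7722  0.0009 -0.5346] Fcase [ 0.7668 -0.0906] grip 0.07796402470217119 q [ 16.4  -9.3   2.3 116.7 -20.4  42.4 127.2]
[-0.004  -0.0041  1.    ]
```

View pics/t4z.png

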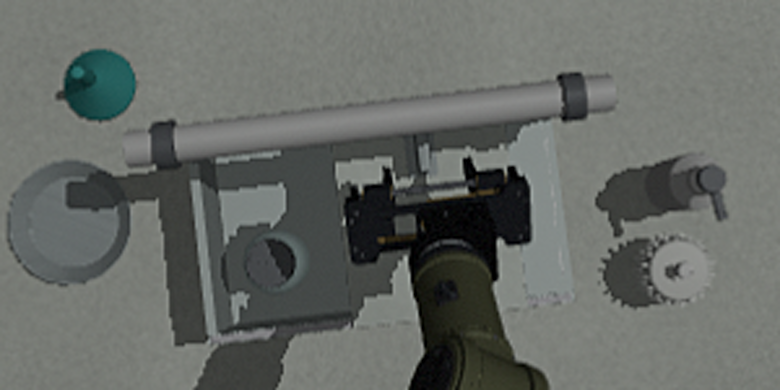

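View pics/s4z.png

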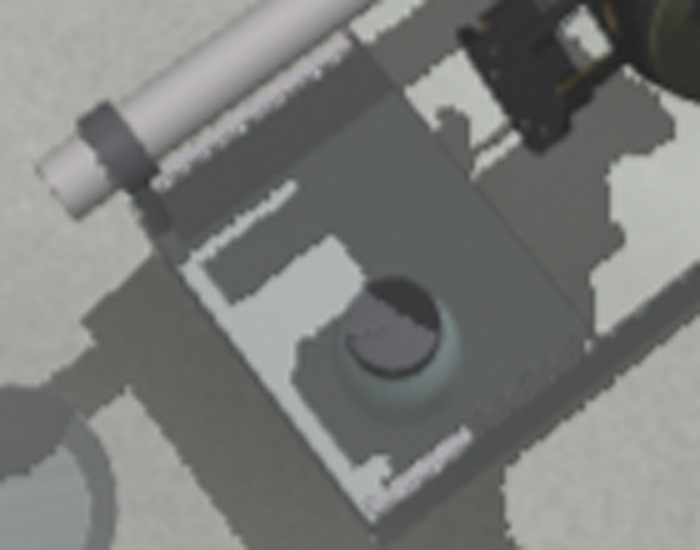

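```bash
 python3 - <<'E'
from h import *
d=pickle.load(open("cam4.pkl","rb"));T,S=d["top"],d["side"]
C=case(-.04,.14,.143);print(C,proj(T,C),proj(S,C))
# caps predicted rim points
f=S["frame"][245:285,280:320,::-1]
a=cv2.resize(f,(560,560),interpolation=cv2.INTER_CUBIC); a=cv2.convertScaleAbs(a,alpha=2)
f=T["frame"][225:260,265:305,::-1]
b=cv2.resize(f,(640,560),interpolation=cv2.INTER_CUBIC);b=cv2.convertScaleAbs(b,alpha=2)
cv2.imwrite("pics/capS.png",a);cv2.imwrite("pics/capT.png",b)
for a in range(0,360,45):
    P=C+.03*(np.cos(np.radians(a))*XC+np.sin(np.radians(a))*YC); s=proj(S,P);t=proj(T,P)
    print(a,(s-[280,245])*14,(t-[265,225])*16)
E
```

```text
[0.484  0.0478 0.143 ] [284.2614 241.0325] [298.2739 264.5529]
0 [174.0637 169.8828] [290.6394 106.653 ]
45 [122.1739 258.2134] [190.1907 163.4457]
90 [148.4159 356.4929] [158.7306 274.8176]
135 [238.1904 406.7065] [214.8397 375.6745]
180 [338.4631 378.6814] [325.796  406.7827]
225 [389.7227 289.289 ] [426.4507 349.7733]
270 [362.3954 191.6448] [457.6958 238.1951]
315 [273.2511 142.493 ] [401.3807 137.5549]
```

View pics/capS.png

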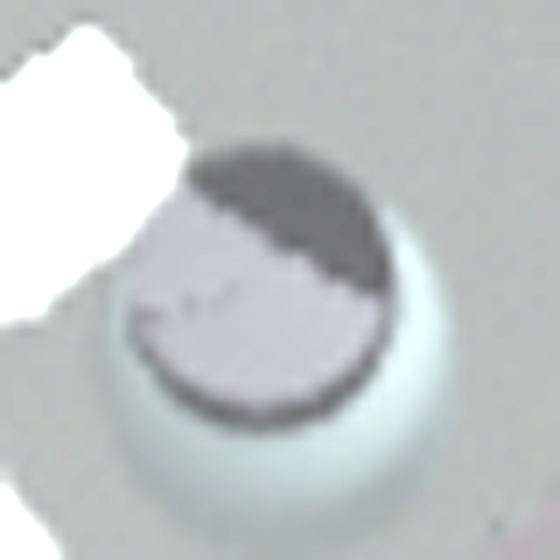

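View pics/capT.png

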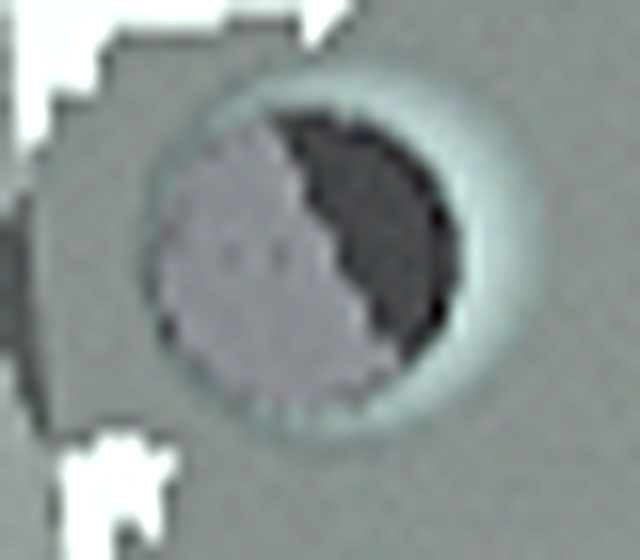

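```bash
cat >> h.py <<'E'
def jaw(a): a=np.radians(a); return np.array([np.cos(a),np.sin(a),0])
def Rv(a): return Rt(0,jaw(a))
E
python3 - <<'E'
from h import *
from cell import env
o=env.get_obs()
plan(o,case(-.04,.14,.24),Rv(96.8),10)
plan(o,case(-.04,.14,.20),Rv(75),10)
E
```

```text
n 10 shift/0.04 [-0.0368  0.218   0.4917] turn/120 [ 0.0001 -0.0003  0.029 ] deg/row 3.48
n 10 shift/0.04 [0.04   0.3333 0.4457] turn/120 [0.0177 0.0052 0.0287] deg/row 4.1
```

Call:
drive_tool([
  [[-0.037, 0.218, 0.492], [0, 0, 0.029]],
  [[-0.037, 0.218, 0.492], [0, 0, 0.029]],
  [[-0.037, 0.218, 0.492], [0, 0, 0.029]],
  [[-0.037, 0.218, 0.492], [0, 0, 0.029]],
  [[-0.037, 0.218, 0.492], [0, 0, 0.029]],
  [[-0.037, 0.218, 0.492], [0, 0, 0.029]],
  [[-0.037, 0.218, 0.492], [0, 0, 0.029]],
  [[-0.037, 0.218, 0.492], [0, 0, 0.029]],
  [[-0.037, 0.218, 0.492], [0, 0, 0.029]],
  [[-0.037, 0.218, 0.492], [0, 0, 0.029]],
])

```text
time_s: 10.5
tool_pos: [0.4829, 0.0498, 0.2363]
tool_rot: [121.1, 89.5, -142.0]
force: [0.6, 1.2, -0.2]
grip_width: 0.0867
```

```bash
python3 b.py; python3 - <<'E'
from h import *
from cell import env
o=env.get_obs(); print(Rob(o))
plan(o,case(-.04,.14,.17),Rv(62),6)
E
```

```text
t 10.5 p [0.4829 0.0498 0.2363] case [-0.0409  0.1422  0.2363] F [ 0.6391  1.1629 -0.1564] Fcase [0.7723 1.0791] grip 0.086707714213294 q [  8.1  -1.1 -17.1 103.7  -0.1  77.8  88. ]
[-0.0046 -0.0018  1.    ]
[[-0.0071 -0.9927 -0.1203]
 [-0.0055 -0.1202  0.9927]
 [-1.      0.0077 -0.0046]]
n 6 shift/0.04 [ 0.2763 -0.007  -0.007 ] turn/120 [ 0.0485 -0.0005 -0.0005] deg/row 5.82
```

Call:
drive_tool([
  [[0.276, -0.007, -0.007], [0.0485, 0, 0]],
  [[0.276, -0.007, -0.007], [0.0485, 0, 0]],
  [[0.276, -0.007, -0.007], [0.0485, 0, 0]],
  [[0.276, -0.007, -0.007], [0.0485, 0, 0]],
  [[0.276, -0.007, -0.007], [0.0485, 0, 0]],
  [[0.276, -0.007, -0.007], [0.0485, 0, 0]],
  [[0, 0, 0], [0, 0, 0]],
])

```text
time_s: 11.2
tool_pos: [0.4832, 0.0467, 0.1685]
tool_rot: [150.9, 89.5, -147.2]
force: [0.3, -0.4, -1.1]
grip_width: 0.0871
```

```bash
python3 - <<'E'
from h import *
from cell import env
o=env.get_obs(); brief(o)
plan(o,case(-.04,.14,.113),Rv(62),5)
d={n:env.read_camera(n) for n in("side","top")}
f=d["side"]["frame"][220:300,250:350,::-1]; cv2.imwrite("pics/s5z.png",cv2.convertScaleAbs(cv2.resize(f,None,fx=6,fy=6,interpolation=cv2.INTER_CUBIC),alpha=1.6))
E
```

```text
t 11.2 p [0.4832 0.0467 0.1685] case [-0.0409  0.139   0.1685] F [ 0.2506 -0.442  -1.0776] Fcase [ 0.1965 -0.4686] grip 0.08708105724679707 q [  8.2   1.5 -17.2 109.1   0.7  70.   52.7]
n 5 shift/0.04 [ 0.2772 -0.0017  0.0079] turn/120 [-0.0001 -0.0008 -0.0004] deg/row 0.11
```

View pics/s5z.png

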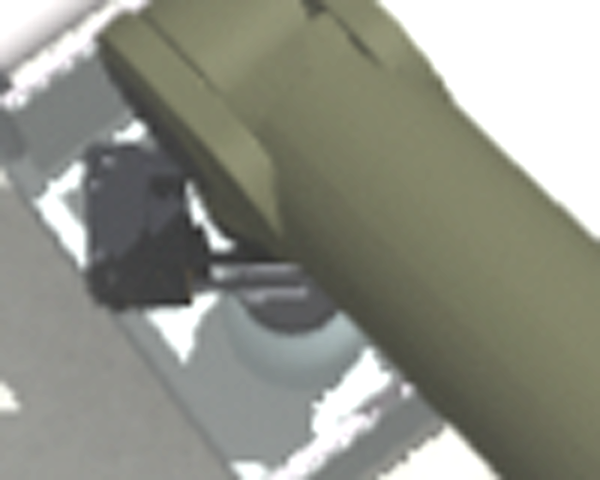

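Aligned over the cap. Descend and close gently.

Call:
drive_tool([
  [[0.28, 0, 0.008], [0, -0.001, 0]],
  [[0.28, 0, 0.008], [0, -0.001, 0]],
  [[0.28, 0, 0.008], [0, -0.001, 0]],
  [[0.28, 0, 0.008], [0, -0.001, 0]],
  [[0.27, 0, 0.008], [0, -0.001, 0]],
  [[0, 0, 0], [0, 0, 0]],
])

```text
time_s: 11.9
tool_pos: [0.4836, 0.0478, 0.1129]
tool_rot: [66.0, 89.7, 128.0]
force: [-0.5, -0.3, -0.6]
grip_width: 0.0869
```

Call:
drive_tool([
  [[0, 0, 0], [0, 0, 0]],
  [[0, 0, 0], [0, 0, 0]],
  [[0, 0, 0], [0, 0, 0]],
  [[0, 0, 0], [0, 0, 0]],
  [[0, 0, 0], [0, 0, 0]],
  [[0, 0, 0], [0, 0, 0]],
], hand=-1, squeeze=15)

```text
time_s: 12.5
tool_pos: [0.4856, 0.0485, 0.1154]
tool_rot: [6.7, 89.7, 68.7]
force: [1.1, 2.1, 0.9]
grip_width: 0.0603
```

```bash
python3 b.py
```

```text
t 12.5 p [0.4856 0.0485 0.1154] case [-0.0384  0.1406  0.1154] F [1.0889 2.0678 0.915 ] Fcase [1.3261 1.9243] grip 0.060348301464268485 q [  8.1   4.2 -17.3 112.8   1.1  63.   52.3]
[0.0044 0.571  0.8209]
```

Call:
drive_tool([
  [[0, 0, 0], [0, 0, 0]],
  [[0, 0, 0], [-0.03, 0, 0]],
  [[0, 0, 0], [-0.06, 0, 0]],
  [[0, 0, 0], [-0.065, 0, 0]],
  [[0, 0, 0], [-0.065, 0, 0]],
  [[0, 0, 0], [-0.065, 0, 0]],
])

```text
time_s: 13.1
tool_pos: [0.4861, 0.049, 0.1155]
tool_rot: [-34.6, 89.7, 61.9]
force: [2.3, 3.8, 1.2]
grip_width: 0.0598
```

```bash
python3 b.py;python3 -c "
from cell import env
print(env.get_obs()['wrist_torque'])"
```

```text
t 13.1 p [0.4861 0.049  0.1155] case [-0.0378  0.141   0.1155] F [2.3179 3.833  1.1985] Fcase [2.7554 3.5316] grip 0.059807038398215405 q [  9.4   4.3 -18.6 112.7   1.2  63.   86.7]
[0.005  0.0052 1.    ]
[ 0.77209357 -0.44394653 -0.07244213]
```

Call:
drive_tool([
  [[0, 0, 0], [-0.065, 0, 0]],
  [[0, 0, 0], [-0.065, 0, 0]],
  [[0, 0, 0], [-0.065, 0, 0]],
  [[0, 0, 0], [-0.065, 0, 0]],
  [[0, 0, 0], [-0.06, 0, 0]],
  [[0, 0, 0], [0, 0, 0]],
])

```text
time_s: 13.7
tool_pos: [0.4856, 0.0496, 0.1155]
tool_rot: [-62.9, 89.6, 71.7]
force: [1.7, 4.6, 2.2]
grip_width: 0.06
```

Call:
drive_tool([
  [[0, 0, 0], [0, 0, 0]],
  [[0, 0, 0], [0, 0, 0]],
  [[0, 0, 0], [0, 0, 0]],
], hand=1)

```text
time_s: 14.0
tool_pos: [0.4844, 0.0469, 0.1144]
tool_rot: [-24.7, 89.8, 109.8]
force: [0.4, 0.1, 0.1]
grip_width: 0.0765
```

```bash
python3 b.py;python3 - <<'E'
from h import *
from cell import env
o=env.get_obs(); r=Rob(o); print(np.degrees(np.arctan2(r[1,2],r[0,2])))
plan(o,case(-.039,.1405,.1155),Rv(62),10)
E
```

```text
t 14.0 p [0.4844 0.0469 0.1144] case [-0.0397  0.1391  0.1144] F [0.3548 0.1475 0.1001] Fcase [0.3698 0.1044] grip 0.076478076139089 q [ 10.9   4.4 -20.1 112.8   1.5  63.1 124.6]
[ 0.0029 -0.6107  0.7919]
134.44001143011724
n 10 shift/0.04 [-0.0028 -0.0022  0.0037] turn/120 [ 0.0604  0.0001 -0.    ] deg/row 7.24
```

Call:
drive_tool([
  [[0, 0, 0.005], [0.05, 0, 0]],
  [[0, 0, 0.005], [0.065, 0, 0]],
  [[0, 0, 0.005], [0.065, 0, 0]],
  [[0, 0, 0.005], [0.065, 0, 0]],
  [[0, 0, 0.005], [0.065, 0, 0]],
  [[0, 0, 0.005], [0.065, 0, 0]],
  [[0, 0, 0], [0.065, 0, 0]],
  [[0, 0, 0], [0.065, 0, 0]],
  [[0, 0, 0], [0.065, 0, 0]],
  [[0, 0, 0], [0.035, 0, 0]],
])

```text
time_s: 15.0
tool_pos: [0.4841, 0.0483, 0.1145]
tool_rot: [39.4, 89.8, 101.0]
force: [-0.7, -0.7, -0.2]
grip_width: 0.0871
```

Call:
drive_tool([
  [[0, 0, 0], [0, 0, 0]],
  [[0, 0, 0], [0, 0, 0]],
  [[0, 0, 0], [0, 0, 0]],
  [[0, 0, 0], [0, 0, 0]],
  [[0, 0, 0], [0, 0, 0]],
  [[0, 0, 0], [0, 0, 0]],
  [[0, 0, 0], [0, 0, 0]],
], hand=-1)

```text
time_s: 15.7
tool_pos: [0.4845, 0.0491, 0.1149]
tool_rot: [20.8, 89.8, 82.7]
force: [0.9, 0.4, -0.2]
grip_width: 0.06
```

Call:
drive_tool([
  [[0, 0, 0], [-0.03, 0, 0]],
  [[0, 0, 0], [-0.06, 0, 0]],
  [[0, 0, 0], [-0.065, 0, 0]],
  [[0, 0, 0], [-0.065, 0, 0]],
  [[0, 0, 0], [-0.065, 0, 0]],
])

```text
time_s: 16.2
tool_pos: [0.4844, 0.049, 0.1149]
tool_rot: [-8.8, 89.8, 87.7]
force: [-0.2, 0.3, 0.1]
grip_width: 0.0599
```

Call:
drive_tool([
  [[0, 0, 0], [-0.065, 0, 0]],
  [[0, 0, 0], [-0.065, 0, 0]],
  [[0, 0, 0], [-0.065, 0, 0]],
  [[0, 0, 0], [-0.065, 0, 0]],
  [[0, 0, 0], [-0.06, 0, 0]],
  [[0, 0, 0], [0, 0, 0]],
])

```text
time_s: 16.8
tool_pos: [0.4845, 0.0489, 0.1149]
tool_rot: [-50.1, 89.8, 84.5]
force: [-0.7, -0.0, -0.0]
grip_width: 0.0601
```

```bash
python3 b.py;python3 - <<'E'
from h import *
from cell import env
o=env.get_obs(); r=Rob(o); print(np.degrees(np.arctan2(r[1,2],r[0,2])),o["wrist_torque"])
E
```

```text
t 16.8 p [0.4845 0.0489 0.1149] case [-0.0394  0.141   0.1149] F [-0.6804 -0.0368 -0.0273] Fcase [-0.6799  0.0441] grip 0.060063346531866756 q [ 10.8   4.4 -20.2 112.8   1.5  63.1 124.6]
[ 0.0036 -0.6127  0.7903]
134.5847175494551 [0.0168 0.0052 0.0003]
```

Two twists ≈145° done. Third, then inspect the rib before the final angle.

Call:
drive_tool([
  [[0, 0, 0], [0, 0, 0]],
  [[0, 0, 0], [0, 0, 0]],
  [[0, 0, 0], [0, 0, 0]],
  [[0, 0, 0], [0.05, 0, 0]],
  [[0, 0, 0], [0.065, 0, 0]],
  [[0, 0, 0], [0.065, 0, 0]],
  [[0, 0, 0], [0.065, 0, 0]],
  [[0, 0, 0], [0.065, 0, 0]],
  [[0, 0, 0], [0.065, 0, 0]],
  [[0, 0, 0], [0.065, 0, 0]],
], hand=1)

```text
time_s: 17.8
tool_pos: [0.4845, 0.0491, 0.1149]
tool_rot: [1.9, 89.8, 83.3]
force: [0.5, -0.6, 0.3]
grip_width: 0.0872
```

Call:
drive_tool([
  [[0, 0, 0], [0.065, 0, 0]],
  [[0, 0, 0], [0.065, 0, 0]],
  [[0, 0, 0], [0.035, 0, 0]],
  [[0, 0, 0], [0, 0, 0]],
])

```text
time_s: 18.2
tool_pos: [0.4845, 0.0491, 0.1149]
tool_rot: [21.3, 89.8, 83.3]
force: [0.0, -0.9, -0.1]
grip_width: 0.0873
```

```bash
python3 b.py;python3 - <<'E'
from h import *
from cell import env
d={n:env.read_camera(n) for n in("side","top")}
f=d["side"]["frame"][240:290,270:330,::-1]; a=cv2.convertScaleAbs(cv2.resize(f,None,fx=8,fy=8,interpolation=cv2.INTER_CUBIC),alpha=2)
f=d["top"]["frame"][220:260,260:310,::-1]; b=cv2.convertScaleAbs(cv2.resize(f,None,fx=6,fy=6,interpolation=cv2.INTER_CUBIC),alpha=2)
b=cv2.copyMakeBorder(b,0,400-240,0,0,0); cv2.imwrite("pics/c6.png",np.hstack([a,b]))
E
```

```text
t 18.2 p [0.4845 0.0491 0.1149] case [-0.0394  0.1412  0.1149] F [ 0.0088 -0.8881 -0.0854] Fcase [-0.0964 -0.8829] grip 0.08732592350644626 q [  8.    4.2 -17.3 112.9   1.2  63.   52.1]
[0.0039 0.5719 0.8203]
```

View pics/c6.png

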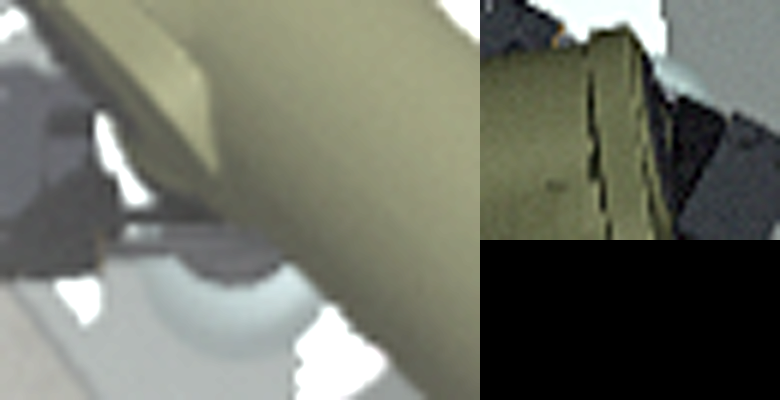

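Call:
drive_tool([
  [[0, 0, 0], [0, 0, 0]],
  [[0, 0, 0], [0, 0, 0]],
  [[0, 0, 0], [0, 0, 0]],
  [[0, 0, 0], [0, 0, 0]],
  [[0, 0, 0], [0, 0, 0]],
  [[0, 0, 0], [0, 0, 0]],
  [[0, 0, 0], [0, 0, 0]],
], hand=-1)

```text
time_s: 19.0
tool_pos: [0.4846, 0.0491, 0.1149]
tool_rot: [20.7, 89.8, 82.7]
force: [0.9, -0.2, -0.4]
grip_width: 0.0597
```

Call:
drive_tool([
  [[0, 0, 0], [-0.03, 0, 0]],
  [[0, 0, 0], [-0.06, 0, 0]],
  [[0, 0, 0], [-0.065, 0, 0]],
  [[0, 0, 0], [-0.065, 0, 0]],
  [[0, 0, 0], [-0.065, 0, 0]],
  [[0, 0, 0], [-0.065, 0, 0]],
])

```text
time_s: 19.6
tool_pos: [0.4844, 0.0491, 0.1149]
tool_rot: [-16.7, 89.8, 87.5]
force: [-0.1, 0.6, 0.1]
grip_width: 0.0603
```

Call:
drive_tool([
  [[0, 0, 0], [-0.065, 0, 0]],
  [[0, 0, 0], [-0.065, 0, 0]],
  [[0, 0, 0], [-0.065, 0, 0]],
  [[0, 0, 0], [-0.06, 0, 0]],
  [[0, 0, 0], [0, 0, 0]],
  [[0, 0, 0], [0, 0, 0]],
])

```text
time_s: 20.2
tool_pos: [0.4845, 0.0489, 0.1149]
tool_rot: [-51.1, 89.8, 83.2]
force: [-0.0, -0.5, -0.3]
grip_width: 0.0599
```

```bash
python3 b.py;python3 - <<'E'
from h import *
from cell import env
o=env.get_obs(); r=Rob(o); print(np.degrees(np.arctan2(r[1,2],r[0,2])),o["wrist_torque"],r)
E
```

```text
t 20.2 p [0.4845 0.0489 0.1149] case [-0.0394  0.1411  0.1149] F [-0.0029 -0.4782 -0.2927] Fcase [-0.0595 -0.4745] grip 0.05988690147403155 q [ 10.8   4.4 -20.2 112.8   1.4  63.  124.4]
[ 0.0037 -0.61    0.7924]
134.38656043194297 [0.0309 0.0462 0.0062] [[ 0.0005 -0.7146 -0.6995]
 [ 0.0038 -0.6995  0.7146]
 [-1.     -0.003   0.0024]]
```

Call:
drive_tool([
  [[-0.03, 0, 0], [0, 0, 0]],
  [[0, 0, 0], [0, 0, 0]],
], squeeze=20)

```text
time_s: 20.4
tool_pos: [0.4845, 0.049, 0.1162]
tool_rot: [-51.9, 89.8, 82.6]
force: [0.8, 0.5, -0.5]
grip_width: 0.0602
```

Call:
drive_tool([
  [[-0.04, 0, 0], [0, 0, 0]],
  [[0, 0, 0], [0, 0, 0]],
])

```text
time_s: 20.6
tool_pos: [0.4846, 0.049, 0.1179]
tool_rot: [-55.2, 89.8, 79.3]
force: [-1.1, -0.7, 0.6]
grip_width: 0.06
```

Call:
drive_tool([
  [[-0.2, 0, 0], [0, 0, 0]],
  [[-0.35, 0, 0], [0, 0, 0]],
  [[-0.45, 0, 0], [0, 0, 0]],
  [[-0.45, 0, 0], [0, 0, 0]],
  [[-0.45, 0, 0], [0, 0, 0]],
  [[-0.3, 0, 0], [0, 0, 0]],
  [[0, 0, 0], [0, 0, 0]],
])

```text
time_s: 21.3
tool_pos: [0.4858, 0.0487, 0.2083]
tool_rot: [-95.3, 89.7, 39.2]
force: [-0.7, 0.0, -1.0]
grip_width: 0.0596
```

```bash
python3 b.py;python3 - <<'E'
from h import *
from cell import env
o=env.get_obs()
plan(o,np.array([.455,.19,.20]),Rv(105),10)
d={n:env.read_camera(n) for n in("side","top")}
pickle.dump(d,open("cam7.pkl","wb"))
f=d["side"]["frame"][200:350,170:370,::-1]; cv2.imwrite("pics/s7.png",cv2.convertScaleAbs(cv2.resize(f,None,fx=4,fy=4,interpolation=cv2.INTER_CUBIC),alpha=1.5))
E
```

```text
t 21.3 p [0.4858 0.0487 0.2083] case [-0.0381  0.1407  0.2083] F [-0.7388  0.0448 -0.9993] Fcase [-0.7283  0.132 ] grip 0.059625715900010756 q [ 11.3  -0.3 -19.8 106.2  -0.3  73.8 126.1]
[ 0.0033 -0.6123  0.7907]
n 10 shift/0.04 [ 0.0211 -0.1187  0.3456] turn/120 [0.0246 0.     0.0003] deg/row 2.96
```

View pics/s7.png

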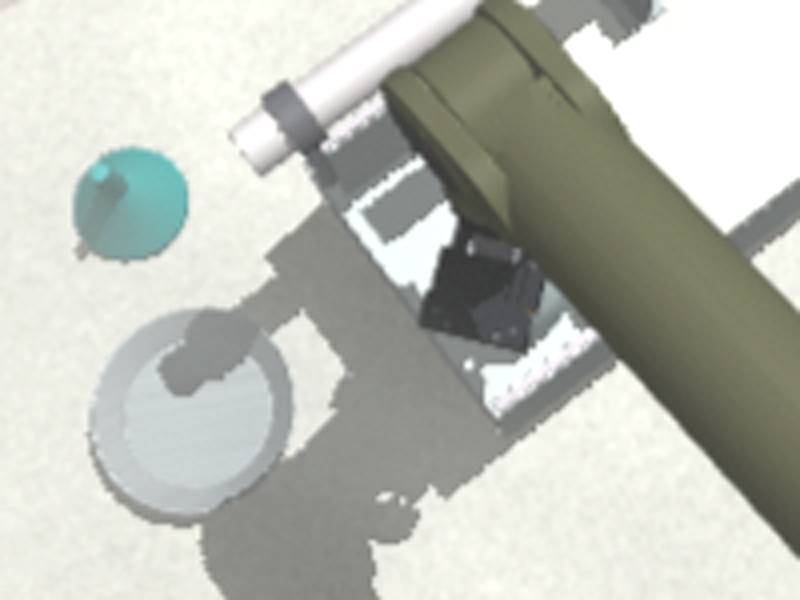

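Call:
drive_tool([
  [[0.02, -0.12, 0.345], [0.0246, 0, 0]],
  [[0.02, -0.12, 0.345], [0.0246, 0, 0]],
  [[0.02, -0.12, 0.345], [0.0246, 0, 0]],
  [[0.02, -0.12, 0.345], [0.0246, 0, 0]],
  [[0.02, -0.12, 0.345], [0.0246, 0, 0]],
  [[0.02, -0.12, 0.345], [0.0246, 0, 0]],
  [[0.02, -0.12, 0.345], [0.0246, 0, 0]],
  [[0.02, -0.12, 0.345], [0.0246, 0, 0]],
  [[0.02, -0.12, 0.345], [0.0246, 0, 0]],
  [[0.02, -0.12, 0.345], [0.0246, 0, 0]],
])

```text
time_s: 22.4
tool_pos: [0.4533, 0.1902, 0.197]
tool_rot: [14.1, 89.8, 119.0]
force: [0.5, -0.7, -0.1]
grip_width: 0.0596
```

```bash
python3 b.py;python3 - <<'E'
from h import *
from cell import env
o=env.get_obs()
d=pickle.load(open("cam7.pkl","rb"));S=d["side"];T=d["top"]
print(plane(S,(219.25,304.3),.004),plane(S,(170+192/4,200+414/4),.026))
D=np.array([.535,.330,.06])
plan(o,D,Rv(105),10)
E
```

```text
t 22.4 p [0.4533 0.1902 0.197 ] case [-0.0536  0.2851  0.197 ] F [ 0.4972 -0.7032 -0.1425] Fcase [ 0.4105 -0.7571] grip 0.05960709961596113 q [  3.1   1.2 -28.9 106.2   0.4  72.8  79. ]
[ 0.0034 -0.1413  0.99  ]
[0.5339 0.3307 0.004 ] [0.5336 0.3304 0.026 ]
n 10 shift/0.04 [ 0.3428 -0.2877  0.2841] turn/120 [-0.0001  0.0002 -0.    ] deg/row 0.02
```

Call:
drive_tool([
  [[0.2, -0.285, 0.284], [0, 0, 0]],
  [[0.3, -0.285, 0.284], [0, 0, 0]],
  [[0.36, -0.285, 0.284], [0, 0, 0]],
  [[0.36, -0.285, 0.284], [0, 0, 0]],
  [[0.36, -0.285, 0.284], [0, 0, 0]],
  [[0.36, -0.285, 0.284], [0, 0, 0]],
  [[0.36, -0.285, 0.284], [0, 0, 0]],
  [[0.36, -0.285, 0.284], [0, 0, 0]],
  [[0.36, -0.285, 0.284], [0, 0, 0]],
  [[0.36, -0.285, 0.284], [0, 0, 0]],
])

```text
time_s: 23.4
tool_pos: [0.5343, 0.3297, 0.0614]
tool_rot: [20.5, 89.8, 125.5]
force: [-0.2, 0.1, -0.8]
grip_width: 0.0597
```

```bash
python3 b.py;python3 - <<'E'
from h import *
from cell import env
o=env.get_obs()
D=np.array([.534,.3305,.011])
plan(o,D,Rv(105),5)
d={n:env.read_camera(n) for n in("side","top")}
f=d["side"]["frame"][240:350,170:290,::-1]; a=cv2.resize(f,None,fx=4,fy=4,interpolation=cv2.INTER_CUBIC)
cv2.imwrite("pics/s8.png",cv2.convertScaleAbs(a,alpha=1.5))
E
```

```text
t 23.4 p [0.5343 0.3297 0.0614] case [0.0433 0.414  0.0614] F [-0.1591  0.1378 -0.8164] Fcase [-0.1416  0.1556] grip 0.059701451716024485 q [ -9.9  25.8 -30.2  95.7  14.1  62.3  60.8]
[ 0.0029 -0.1434  0.9897]
n 5 shift/0.04 [0.2522 0.0001 0.0035] turn/120 [ 0.0001  0.0003 -0.0001] deg/row 0.04
```

View pics/s8.png

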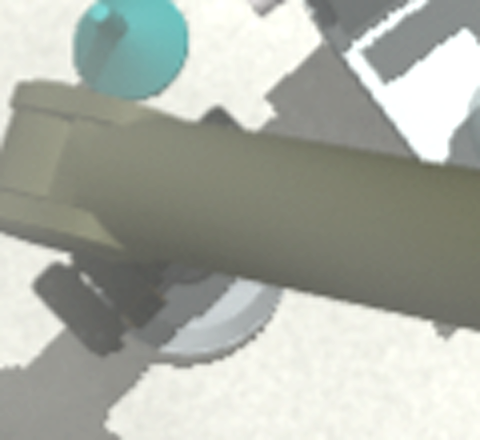

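Call:
drive_tool([
  [[0.25, 0, 0.003], [0, 0, 0]],
  [[0.3, 0, 0.003], [0, 0, 0]],
  [[0.3, 0, 0.003], [0, 0, 0]],
  [[0.25, 0, 0.003], [0, 0, 0]],
  [[0.1, 0, 0], [0, 0, 0]],
  [[0, 0, 0], [0, 0, 0]],
])

```text
time_s: 24.1
tool_pos: [0.5343, 0.33, 0.0148]
tool_rot: [-1.6, 89.8, 103.4]
force: [0.9, 0.5, -1.3]
grip_width: 0.0599
```

Call:
drive_tool([
  [[0.03, 0, 0], [0, 0, 0]],
  [[0, 0, 0], [0, 0, 0]],
])

```text
time_s: 24.3
tool_pos: [0.5351, 0.3307, 0.0149]
tool_rot: [-31.5, 89.7, 73.5]
force: [-0.8, 0.2, -1.0]
grip_width: 0.0597
```

Call:
drive_tool([
  [[0.03, 0, 0], [0, 0, 0]],
  [[0, 0, 0], [0, 0, 0]],
])

```text
time_s: 24.5
tool_pos: [0.5348, 0.3305, 0.0134]
tool_rot: [-25.8, 89.8, 79.2]
force: [0.2, -0.1, -0.8]
grip_width: 0.0597
```

Call:
drive_tool([
  [[0.06, 0, 0], [0, 0, 0]],
  [[0.03, 0, 0], [0, 0, 0]],
  [[0, 0, 0], [0, 0, 0]],
])

```text
time_s: 24.8
tool_pos: [0.5345, 0.3304, 0.0093]
tool_rot: [-14.8, 89.8, 90.2]
force: [0.2, 0.7, -0.4]
grip_width: 0.06
```

Call:
drive_tool([
  [[0.025, 0, 0], [0, 0, 0]],
  [[0, 0, 0], [0, 0, 0]],
])

```text
time_s: 25.0
tool_pos: [0.5347, 0.3305, 0.0085]
tool_rot: [-19.0, 89.8, 86.1]
force: [-0.6, 0.1, -0.3]
grip_width: 0.06
```

Call:
drive_tool([
  [[0.025, 0, 0], [0, 0, 0]],
  [[0, 0, 0], [0, 0, 0]],
])

```text
time_s: 25.2
tool_pos: [0.5349, 0.3306, 0.008]
tool_rot: [-26.0, 89.8, 79.1]
force: [-0.8, -0.5, 1.6]
grip_width: 0.0598
```

Call:
drive_tool([
  [[0.02, 0, 0], [0, 0, 0]],
  [[0, 0, 0], [0, 0, 0]],
])

```text
time_s: 25.4
tool_pos: [0.5349, 0.3306, 0.0079]
tool_rot: [-27.9, 89.8, 77.2]
force: [-1.5, -1.4, 7.1]
grip_width: 0.0601
```

Call:
drive_tool([
  [[-0.012, 0, 0], [0, 0, 0]],
  [[0, 0, 0], [0, 0, 0]],
  [[0, 0, 0], [0, 0, 0]],
  [[0, 0, 0], [0, 0, 0]],
  [[0, 0, 0], [0, 0, 0]],
], hand=0.65)

```text
time_s: 25.9
tool_pos: [0.5347, 0.3305, 0.0071]
tool_rot: [-18.6, 89.8, 86.4]
force: [0.2, 0.2, 0.7]
grip_width: 0.0715
```

Call:
drive_tool([
  [[-0.1, 0, 0], [0, 0, 0]],
  [[-0.2, 0, 0], [0, 0, 0]],
  [[-0.4, 0, 0], [0, 0, 0]],
  [[-0.6, 0, 0], [0, 0, 0]],
  [[-0.6, 0, 0], [0, 0, 0]],
  [[-0.6, 0, 0], [0, 0, 0]],
  [[-0.6, 0, 0], [0, 0, 0]],
  [[-0.6, 0, 0], [0, 0, 0]],
  [[-0.4, 0, 0], [0, 0, 0]],
])

```text
time_s: 26.8
tool_pos: [0.5354, 0.3306, 0.1749]
tool_rot: [-50.0, 89.6, 55.1]
force: [0.2, 0.1, -0.7]
grip_width: 0.072
```

```bash
python3 b.py;python3 - <<'E'
from h import *
from cell import env
o=env.get_obs()
plan(o,np.array([.25,.52,.25]),Rv(105),10)
E
```

```text
t 26.8 p [0.5354 0.3306 0.1749] case [0.0445 0.4148 0.1749] F [ 0.1943  0.0972 -0.746 ] Fcase [0.2044 0.0735] grip 0.07196487019335643 q [ -8.6  19.9 -31.7  89.4  10.7  73.3  63.3]
[ 0.0052 -0.1436  0.9896]
n 10 shift/0.04 [-0.1877  0.5658  0.6427] turn/120 [0.     0.0002 0.0003] deg/row 0.04
```

Call:
drive_tool([
  [[-0.19, 0.56, 0.64], [0, 0, 0]],
  [[-0.19, 0.56, 0.64], [0, 0, 0]],
  [[-0.19, 0.56, 0.64], [0, 0, 0]],
  [[-0.19, 0.56, 0.64], [0, 0, 0]],
  [[-0.19, 0.56, 0.64], [0, 0, 0]],
  [[-0.19, 0.56, 0.64], [0, 0, 0]],
  [[-0.19, 0.56, 0.64], [0, 0, 0]],
  [[-0.19, 0.56, 0.64], [0, 0, 0]],
  [[-0.19, 0.4, 0.4], [0, 0, 0]],
  [[0, 0, 0], [0, 0, 0]],
])

```text
time_s: 27.8
tool_pos: [0.2843, 0.4952, 0.2425]
tool_rot: [-20.7, 89.6, 84.8]
force: [-0.5, 0.1, -0.2]
grip_width: 0.0718
```

```bash
python3 b.py;python3 - <<'E'
from h import *
from cell import env
d={n:env.read_camera(n) for n in("side","top")}
pickle.dump(d,open("cam9.pkl","wb"))
f=d["top"]["frame"][140:290,180:480,::-1]; cv2.imwrite("pics/t9z.png",cv2.convertScaleAbs(cv2.resize(f,None,fx=2.6,fy=2.6,interpolation=cv2.INTER_CUBIC),alpha=1.4))
f=d["side"]["frame"][120:340,180:450,::-1]; cv2.imwrite("pics/s9z.png",cv2.convertScaleAbs(cv2.resize(f,None,fx=2.7,fy=2.7,interpolation=cv2.INTER_CUBIC),alpha=1.4))
E
```

```text
t 27.8 p [0.2843 0.4952 0.2425] case [-0.1853  0.6079  0.2425] F [-0.4956  0.1394 -0.2016] Fcase [-0.4756  0.1971] grip 0.07181760500499285 q [-25.9  11.6 -42.   92.2   7.7  78.9  36.8]
[ 0.0071 -0.1507  0.9886]
```

View pics/s9z.png

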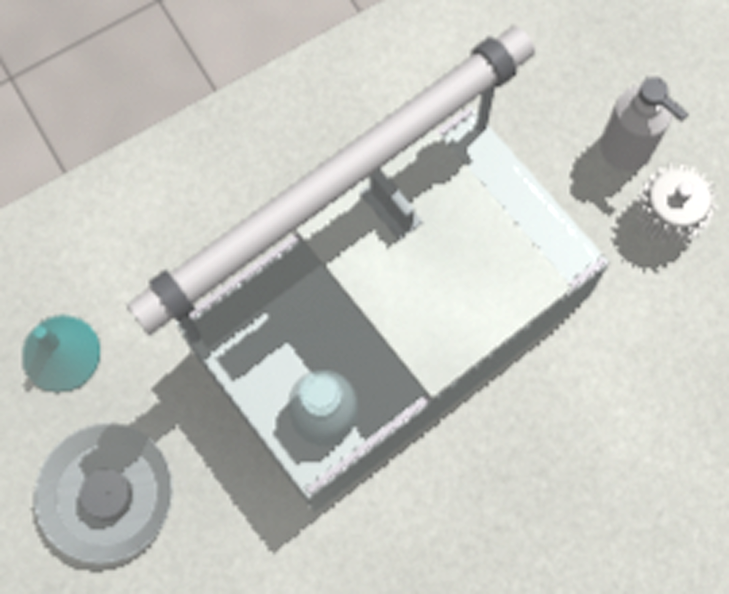

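View pics/t9z.png

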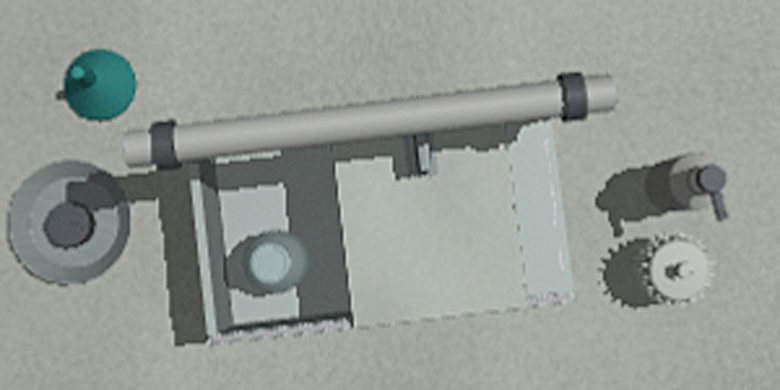

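```bash
python3 - <<'E'
from h import *
from cell import env
d=pickle.load(open("cam9.pkl","rb"));T,S=d["top"],d["side"]
print(tocase(plane(T,(180+354/2.6,140+326/2.6),.162)),tocase(plane(S,(180+431/2.7,120+396/2.7),.162)))
print("cap",plane(S,(180+105/2.7,120+494/2.7),.036),plane(T,(180+69/2.6,140+226/2.6),.036))
brief(env.get_obs())
env.sign_off()
E
```

```text
[-0.1272  0.048   0.162 ] [-0.1274  0.0463  0.162 ]
cap [0.5315 0.326  0.036 ] [0.5305 0.3283 0.036 ]
t 27.9 p [0.2889 0.4922 0.2408] case [-0.1812  0.6044  0.2408] F [-0.259   0.2758 -0.3997] Fcase [-0.2245  0.3046] grip 0.07191328942947837 q [-25.7  11.6 -41.7  92.2   7.9  78.9  36.8]
the job is handed in; nothing more can be done
```

The job is done and handed in at 27.9 s, well inside the 72 s limit.

- **Hatch:** I slid it until the force along the track rose from about 3.5 N to about 9 N, which is roughly 6 N of binding and well below forcing. I then eased it back 10.5 mm and left it about 0.165 m open. Both cameras put the panel edge at that position.
- **Cap:** Three anticlockwise twists of about 73° each turned it roughly 217°. It then lifted off with no measurable pull. I lowered it onto the dish floor until I felt contact, at about 7 N, and released it there.
- **Final check:** The last pictures show the cap flat inside the dish within about 5 mm of its centre, and the bottle open. The funnel, dispenser and brush head look unmoved, and the arm is clear with no force on it.

- **Cap rib reading:** My camera reading of the cap's raised rib at the start was poor, at about 65–83° against the stated 20–60°. The arm hid it later, so I judged the cap free from the turn angle and the force-free lift.
- **Side load on the hatch:** While sliding, the side load across the track briefly reached about 16 N because of a small alignment error. It was down to about 6 N by the time I let go of the handle.
- **Force peak in transit:** The first fast move through open air showed a force reading of about 30 N, which I put down to the arm's own acceleration. It did not recur.

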